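# Load a test blade into the sloped dock and lock it

### The arm

A 6-joint arm with a two-finger parallel gripper is mounted at the origin on the work surface. World frame = base frame: x ahead of the robot, y to its left, z up, the work surface at z = 0. Lengths are in m, angles in rad, forces in N, time in s.
With the tool pointing down it reaches from about 0.35 to 0.725 m from the base axis. Payload 4.3 kg.
Tool frame: the origin (TCP) lies on the centre line of the jaws, within the pads' length; the fingertips stand bot.finger_overhang ahead of it and the grasp point (between the pads) lies 3 mm ahead of it (bot.finger_overhang is the distance from the TCP to the fingertips, in m); z points along the fingers, y is the line along which they close (so a half turn about z gives the same grasp; the last joint's range is limited). The gripper opens to 85 mm and grips with 20 to 120 N. Pads are 22 mm wide; open, the fingers measure 114 mm over their backs; the gripper's body (76 mm by 85 mm) begins 54 mm behind the grasp point. The pads swing forward as they close: fully open they stand 13 mm farther back than shut.
Start: joints at [-1.364, 0.377, 0.081, 1.274, 0, 1.46], TCP at [0.179, -0.546, 0.253] pointing down, gripper open.
Joint ranges: [-2.72, 2.72], [-0.84, 1.66], [-1.02, 1.22], [-1.77, 2.12], [-1.37, 1.28], [-3.14, 3.14]. Speed limits (rad/s): [2.57, 2.57, 3.14, 3.14, 3.14, 3.14].

### API

Orientations are given as a 3x3 rotation matrix whose columns are the frame's x, y, z axes.
In Python, from bench import bot, vision gives the robot as it stands.
- The arm moves only by the tool jog_arm, never from a script. Its argument "commands" is a list of rows, each an object with "angular": the turn, a rotation vector about the tool's x, y, z as a fraction of full scale, a list of three; "travel": the shift along the tool's x, y, z as a fraction of full scale, a list of three; "jaw": the opening, from 0 (shut) to 1 (fully open). In form: [{"angular": [wx, wy, wz], "travel": [dx, dy, dz], "jaw": jaw}, ...]. A call has 1 to 12 rows; each row shifts and turns the commanded pose from where the row before left it, along the tool's axes as they then stand; what a row does not reach is not made up. Full scale, the value 1, is 0.02 m for a shift and 180 degrees for a turn. A row lasts 1/12 s, in which the tool goes at most 41.7 mm and 7.16 degrees, less where a joint would pass 70% of its speed; a pose out of reach is approached as far as the arm can. A call with a number of a shift or a turn outside -1 to 1 is refused whole. A call with a gripper value outside its range is refused whole. The fingers move at their own pace and stop on an object; "squeeze" is the grip in N (left out, the last holds). Time passes only in rows, so rows that do not move let the fingers close. It gives the time, the measured TCP pose, the force, the opening and the grip force at its end, in the units of the state.
- bot.get_state(): the state, without advancing time (a new reading comes with each control period).
- vision.capture(name): name is "scene" or "top"; returns (picture, depth): 420x560x3 uint8, red, green, blue; 420x560 float32, m along the optical axis (not along the pixel's ray), 0 where there is no reading.
- vision.camera_params(name): a dict with "fx", "fy", "cx", "cy" (pixels), "k1" (the pictures are not rectified: a ray, as slopes to the right and down, at radius r is drawn at 1 + k1 r^2 times it, then the intrinsics apply), "R" (3x3) and "t" (3): a world point X has camera coordinates R X + t. Camera axes: x right, y down, z forward; pixel columns grow to the right and rows downward; lengths in m; the calibration is good to about 2 mm. A picture is of the moment at which its call begins. camera_params takes no time and is no camera call.
- bot.job_done(): hands the job in; it is judged then, once.
The state is a dict: "time": time; "joint_positions": joint angles; "qvel": joint speeds; "tau": joint torques, N m; "tcp_pos": TCP position; "ee_rot": TCP orientation; "wrist_force": force on the tool from outside, world axes, zero at the start; "wrist_torque": the same for the moment, N m; "grip_width": finger opening in m; "finger_force": force on a finger pad.
Only numpy, scipy, OpenCV 4.12 (cv2) and the standard library are available. Lean on these libraries where they do the work, as an engineer would, in place of code of your own. Each camera call takes 0.05 s, during which the arm holds its last target. There are 200 camera calls.

### The job

Pull the test blade with the yellow grip out of the upright stand, slide it bottom edge first into the sloped slot of the dock, gently and never by dropping it, until it is fully home on the slot's floor. Then push the dock's red-ball lever over all the way to its far stop, and let go. Leave the lever alone until the blade is home, and leave the blue-grip blade and everything else on the bench where they are.

Things in the scene. Friction and masses are not known exactly. Their poses are not given: they have to be found in the camera images.
- blade_yellow: Flat green circuit board, 6 mm thick (x), 90 wide (y), 100 high (z); on top a yellow block grip 20 thick (x), 80 wide (y), from z = 100 to 136 mm. Parts stand out to 8 mm from the mid plane on both faces at z = 64 to 91. Origin: centre of the bottom edge, z up to the grip. 0.1 to 0.2 kg. Either face may look either way in the slot. Starts upright in either slot of the stand.
- blade_blue: The same blade with a blue grip, standing in the stand's other slot. Leave it there.
- stand: Fixed stand, base plate 150 (x) by 130 (y) by 12 mm, origin at the centre of its underside on the bench. Two grey upright slots at x = -45 and +45 mm, long in y (100 mm inside), 8 mm wide in x, 30 mm deep: floor at z = 12 mm, mouth at z = 42 mm. The blades stand in them square to the stand.
- slot: Black sloped slot of the dock, fixed. Origin: centre of its floor, 40 mm above the bench. z points out of the mouth, leaning 27 degrees from vertical to the robot's side; y is level along the slot. Inside 9 (x) by 98 (y) by 45 mm deep; orange lips on the long sides flare from z = 45 to 53. Outside 29 by 122. Home: the blade's origin at this origin, z along z, y along y (either way round).
- dock: The fixed dock that carries slot and lever: grey base plate 200 (x) by 250 (y) by 12 mm, from x = -110 to 90 and y = -85 to 165. Origin on the bench, straight under the slot's origin; x level, away from the robot's side. A cream box behind the slot (x = 30 to 85, y = -65 to 65) is 75 mm high.
- lever (a joint): Lever angle, rad: 0 to 0.3 at the start (leaning to the robot's side), 1.2 at the far stop (leaning away from the robot). It turns about the dock's level y axis, stays where it is left, and needs about 1.5 N at the ball.
- lever_tip (a point): Centre of the lever's red ball, 30 mm across, at the end of a 12 mm thick steel arm, 90 mm from the pivot. The arm is upright at 0.6 rad; the ball moves in a vertical plane square to the slot's y axis, away from the robot's side as the angle grows.
- lever_pivot (a point): The lever's pivot, fixed, 45 mm above the bench, at x = -70, y = 125 mm from the dock's origin, between two dark cheeks 54 mm high. At angle a the ball's centre lies 90*sin(a - 0.6) mm from it along the dock's x and 90*cos(a - 0.6) mm above it.
- dev_board: Bystander: circuit board under a clear cover on four brass posts, 90 by 130 by 38 mm, origin under its centre.
- mouse: Bystander: pink computer mouse, 100 by 60 by 30 mm, origin under its centre.
- multimeter: Bystander: yellow multimeter lying on its back, 150 by 80 by 42 mm, origin under its centre.
- solder_spool: Bystander: aluminium-coloured spool standing on end, 60 mm across, 46 high, origin under its centre.
- parts_tray: Bystander: blue open two-part tray, 100 by 140 by 35 mm, origin under its centre.
- brush: Bystander: cleaning brush, 200 mm long, 20 high, lying flat on the bench near the back, origin under its middle.

How it is judged:
By the outcome, as a careful person would: the job done as asked, in the order asked, and still so for the second after the job is handed in, with the robot touching nothing.
It also fails if it takes over 54 s, if anything falls off the work surface, if the arm or the gripper's body presses on something with over 40 N, if the wrist force passes 120 N, or if a joint passes its speed limit or range.

## Working session

There is one attempt and no reset: what is moved stays moved. The work goes in short steps, Python scripts to look and compute and a tool call to move; the robot and the scene stay as the last step left them, time stands still between calls to the robot, and variables do not carry over. Pictures are saved under pics/ and viewed, at most 10 in all, crops included, and the job is handed in when it is done.

Besides the shell and the picture viewer there is one more tool, called in YAML: its name, and indented under it one key for each argument. jog_arm: Moves the arm, as the interface text tells. Its arguments: {"type":"object","properties":{"commands":{"type":"array","items":{"type":"object","properties":{"angular":{"type":"array","items":{"type":"number","minimum":-1,"maximum":1}},"travel":{"type":"array","items":{"type":"number","minimum":-1,"maximum":1}},"jaw":{"type":"number"}}}},"squeeze":{"type":"number"}},"required":["commands"]}

```bash
ls; mkdir -p pics
cat > look.py <<'E'
import cv2,numpy as np
from bench import bot,vision
def grab(n,name):
    p,d=vision.capture(n); np.savez(f'pics/{name}.npz',p=p,d=d); cv2.imwrite(f'pics/{name}.png',p[:,:,::-1]); return p,d
def rays(n,uv):
    c=vision.camera_params(n); uv=np.atleast_2d(uv).astype(float)
    xd=(uv-[c['cx'],c['cy']])/[c['fx'],c['fy']]; x=xd.copy()
    for _ in range(30): x=xd/(1+c['k1']*(x**2).sum(1,keepdims=True))
    return np.c_[x,np.ones(len(x))],np.array(c['R']),np.array(c['t'])
def pts(n,uv,z):  # depth -> world
    r,R,t=rays(n,uv); return (r*np.asarray(z).reshape(-1,1)-t)@R
def plane(n,uv,h): # ray onto z=h
    r,R,t=rays(n,uv); o=-R.T@t; d=r@R; return o+d*((h-o[2])/d[:,2])[:,None]
def cloud(n,p,d):
    v,u=np.nonzero(d>0); return pts(n,np.c_[u,v],d[v,u]),p[v,u],np.c_[u,v]
E
python3 - <<'E'
from look import *
for n in('scene','top'):
    grab(n,n+'0'); c=vision.camera_params(n); print(n,c)
print(bot.finger_overhang, bot.get_state())
a=cv2.imread('pics/scene0.png');b=cv2.imread('pics/top0.png')
E
```

```text
pics
scene {'fx': 406.1229988160545, 'fy': 406.1229988160545, 'cx': 277.17232540058535, 'cy': 211.0045344274379, 'k1': -0.046742225429248094, 'R': array([[ 0.86942366,  0.49399028,  0.00872366],
       [ 0.36713286, -0.63413701, -0.68050254],
       [-0.33062965,  0.59484776, -0.73269379]]), 't': array([-0.45333786, -0.1460322 ,  1.38651075])}
top {'fx': 475.5343909035074, 'fy': 475.5343909035074, 'cx': 277.7748444805204, 'cy': 211.32878024756258, 'k1': 0.025462231020511424, 'R': array([[-0.00746078, -0.99995846, -0.00523615],
       [-0.99818831,  0.00776   , -0.0596648 ],
       [ 0.05970296,  0.00478152, -0.99820474]]), 't': array([-0.03077042,  0.54021221,  1.52847897])}
0.022 {'time': 0.1, 'joint_positions': array([-1.36436393e+00,  3.77999142e-01,  7.97747379e-02,  1.27439132e+00,
        3.92943208e-05,  1.46049389e+00]), 'qvel': array([-0.00121172, -0.00148066,  0.00230074,  0.00048791, -0.00102239,
        0.00089238]), 'tau': array([ 4.97302353e-04, -4.64693749e+01,  2.70582712e+01,  1.20109032e-02,
       -7.28553073e-05,  8.30829165e-07]), 'tcp_pos': array([ 0.17899716, -0.54586412,  0.25245495]), 'ee_rot': array([[ 9.50257520e-01,  3.11465140e-01, -3.34460355e-04],
       [ 3.11465227e-01, -9.50255867e-01,  1.78882130e-03],
       [ 2.39332563e-04, -1.80401367e-03, -9.99998344e-01]]), 'wrist_force': array([-0.78312878, -0.60002542, -0.61673489]), 'wrist_torque': array([-0.02031632,  0.03062309,  0.01437196]), 'finger_force': 0.0, 'grip_width': 0.08531214467309865}
```

View pics/scene0.png

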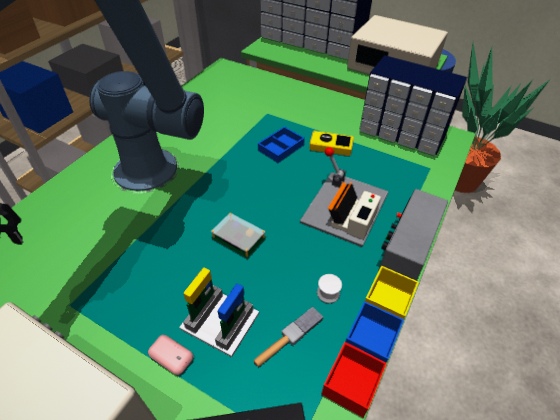

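View pics/top0.png

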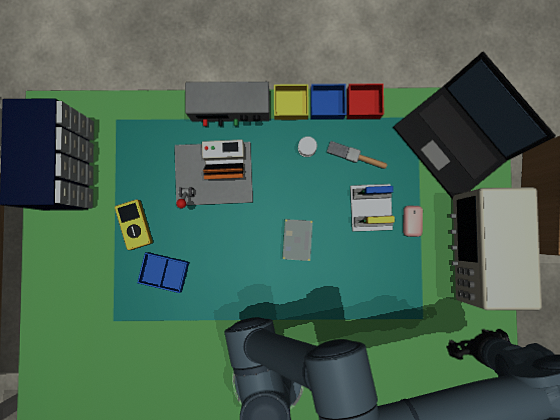

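The scene picture shows the yellow-grip blade at about (200,285), the blue one at (232,300), the slot with orange lips at (343,203) and the red ball at (330,152). In the top picture the yellow grip is at (380,220), the blue at (378,190), the orange lips at (224,165–177), the red ball at (181,203), and the dock plate spans (175–253, 143–205).

```bash
cat > meas.py <<'E'
from look import *
def rect(P): 
    (c,s,a)=cv2.minAreaRect((P[:,:2]*1000).astype(np.float32)); return np.round(c,1),np.round(s,1),round(a,2)
def mask(p,name):
    h=cv2.cvtColor(p,cv2.COLOR_RGB2HSV); H,S,V=[h[...,i].astype(int) for i in range(3)]
    return {'yellow':(H>22)&(H<34)&(S>140)&(V>90),'orange':(H>5)&(H<20)&(S>150)&(V>80),'blue':(H>105)&(H<125)&(S>140)&(V>60),
     'red':((H<5)|(H>174))&(S>150)&(V>70),'grey':(S<50)&(V>60)&(V<190),'white':(S<45)&(V>170)}[name]
E
python3 - <<'E'
from meas import *
roi={'top':{'yellow':(350,430,205,235),'blue':(345,410,178,200),'orange':(190,260,155,190),'red':(172,192,192,212),'grey':(165,262,135,212),'white':(345,400,180,240)},
'scene':{'yellow':(175,225,260,310),'blue':(210,255,275,325),'orange':(325,365,175,225),'red':(318,342,140,160),'grey':(295,395,165,250),'white':(175,265,290,355)}}
hz={'yellow':(.14,.156),'blue':(.14,.156),'orange':(.075,.1),'red':(.05,.17),'grey':(.006,.018),'white':(.006,.018)}
for n in('top','scene'):
    f=np.load(f'pics/{n}0.npz');p,d=f['p'],f['d']
    for k,(a,b,c,e) in roi[n].items():
        m=np.zeros(d.shape,bool); m[c:e,a:b]=mask(p,k)[c:e,a:b]
        v,u=np.nonzero(m&(d>0)); P=pts(n,np.c_[u,v],d[v,u])
        z=P[:,2]; s=(z>hz[k][0])&(z<hz[k][1]); 
        print(n,k,m.sum(),len(z),'z pct',np.round(np.percentile(z,[2,25,50,75,98])*1000),'N',s.sum(), rect(P[s]) if s.sum()>5 else '', 'med',np.round(np.median(P[s],0)*1000,1))
        if k in('grey','white'):
            mm=(m*255).astype(np.uint8); mm=cv2.morphologyEx(mm,cv2.MORPH_OPEN,np.ones((3,3)))
            v,u=np.nonzero(mm); print('   plane',rect(plane(n,np.c_[u,v],.012)))
        if k in('red',):
            print('   uv centre',u.mean(),v.mean(),(u.max()-u.min()),(v.max()-v.min()))
E
```

```text
top yellow 162 162 z pct [142. 145. 147. 149. 153.] N 162 (array([ 507., -340.]), array([75.8, 18.2]), 89.64) med [ 506.8 -341.1  146.6]
top blue 170 170 z pct [140. 144. 146. 149. 152.] N 166 (array([ 596.4, -337.5]), array([78.7, 18.8]), 89.7) med [ 596.  -339.8  146.6]
top orange 243 242 z pct [72. 78. 81. 87. 95.] N 220 (array([656.5, 135.7]), array([ 28.9, 119. ]), 2.16) med [651.8 134.9  81.9]
top red 68 68 z pct [126. 131. 133. 136. 142.] N 68 (array([560.7, 255.4]), array([24.6, 25. ]), 89.73) med [560.1 255.4 133.1]
   uv centre 180.85294117647058 203.01470588235293 8 8
top grey 3633 3616 z pct [ 4.  9. 12. 17. 78.] N 2492 (array([666.7, 176.3]), array([198.8, 248.8]), 2.21) med [638.1 211.3  11.2]
   plane (array([671. , 175.9]), array([207.2, 248.4]), 2.05)
top white 746 741 z pct [ 4.  9. 11. 13. 18.] N 662 (array([ 551.1, -339.6]), array([146.7, 125.3]), 2.12) med [ 548.2 -336.8   11.1]
   plane (array([ 528. , -339.2]), array([101.1, 123.2]), 1.13)
scene yellow 362 361 z pct [119. 143. 146. 147. 149.] N 288 (array([ 506.6, -343.2]), array([20.5, 79.1]), 2.47) med [ 507.
[... 168 characters left out ...]
07 207 z pct [ 8. 74. 77. 79. 92.] N 148 (array([656.5, 132.9]), array([ 26.6, 122.3]), 2.52) med [650.8 132.2  78.5]
scene red 57 57 z pct [117. 124. 128. 133. 136.] N 56 (array([561.7, 248.8]), array([24.4, 18.3]), 7.51) med [562.9 248.2 127.8]
   uv centre 328.6666666666667 151.43859649122808 7 7
scene grey 2394 2388 z pct [  5.   9.  10.  20. 109.] N 1677 (array([666.6, 174.6]), array([198.3, 251.9]), 1.63) med [633.4 127.7   9.6]
   plane (array([709.9, 184.9]), array([282.4, 275.4]), 1.99)
scene white 927 921 z pct [ 7.  9. 10. 11. 14.] N 919 (array([ 551.6, -340.9]), array([149.1, 128.6]), 1.75) med [ 553.3 -367.1   10.1]
   plane (array([ 552.4, -341.6]), array([147. , 128.5]), 1.81)
```

jog_arm:
  commands:
    - {"angular": [0,0,-0.0372],"travel": [0,0,0],"jaw": 0.7}
    - {"angular": [0,0,-0.0372],"travel": [0,0,0],"jaw": 0.7}
    - {"angular": [0,0,-0.0372],"travel": [0,0,0],"jaw": 0.7}
    - {"angular": [0,0,-0.0372],"travel": [0,0,0],"jaw": 0.7}
    - {"angular": [0,0,-0.0372],"travel": [0,0,0],"jaw": 0.7}
    - {"angular": [0,0,-0.0372],"travel": [0,0,0],"jaw": 0.7}
    - {"angular": [0,0,-0.0372],"travel": [0,0,0],"jaw": 0.7}
    - {"angular": [0,0,-0.0372],"travel": [0,0,0],"jaw": 0.7}
    - {"angular": [0,0,-0.0372],"travel": [0,0,0],"jaw": 0.7}
    - {"angular": [0,0,-0.0372],"travel": [0,0,0],"jaw": 0.7}
    - {"angular": [0,0,-0.0372],"travel": [0,0,0],"jaw": 0.7}
    - {"angular": [0,0,0],"travel": [0,0,0],"jaw": 0.7}

```text
time: 1.1
tcp_pos: [0.1791, -0.5461, 0.2528]
ee_rot: [[-0.033, 0.999, -0.0], [0.999, 0.033, 0.001], [0.001, -0.0, -1.0]]
wrist_force: [-0.1, 0.5, -0.7]
grip_width: 0.0598
finger_force: 0.0
```

jog_arm:
  commands:
    - {"travel": [1,0,0],"jaw": 0.7}
    - {"travel": [1,0,0],"jaw": 0.7}
    - {"travel": [0.957,0.7,0],"jaw": 0.7}
    - {"travel": [0.957,1,0],"jaw": 0.7}
    - {"travel": [0.957,1,0],"jaw": 0.7}
    - {"travel": [0.957,1,0],"jaw": 0.7}
    - {"travel": [0.957,1,0],"jaw": 0.7}
    - {"travel": [0.957,1,0],"jaw": 0.7}
    - {"travel": [0.957,1,0],"jaw": 0.7}
    - {"travel": [0.957,1,0],"jaw": 0.7}
    - {"travel": [0,1,0],"jaw": 0.7}
    - {"travel": [0,1,0],"jaw": 0.7}

```text
invalid input at $.commands[0]: expected keys angular, travel, jaw
```

jog_arm:
  commands:
    - {"travel": [0,1,0],"jaw": 0.7}
    - {"travel": [0,1,0],"jaw": 0.7}
    - {"travel": [0,1,0],"jaw": 0.7}
    - {"travel": [0,1,0.5],"jaw": 0.7}
    - {"travel": [0,1,0.5],"jaw": 0.7}
    - {"travel": [0,1,0.5],"jaw": 0.7}
    - {"travel": [0,1,0.5],"jaw": 0.7}
    - {"travel": [0,0,0],"jaw": 0.7}
    - {"travel": [0,0,0],"jaw": 0.7}

```text
invalid input at $.commands[0]: expected keys angular, travel, jaw
```

jog_arm:
  commands:
    - {"angular": [0,0,0],"travel": [1,0,0],"jaw": 0.7}
    - {"angular": [0,0,0],"travel": [1,0,0],"jaw": 0.7}
    - {"angular": [0,0,0],"travel": [0.957,0.7,0],"jaw": 0.7}
    - {"angular": [0,0,0],"travel": [0.957,1,0],"jaw": 0.7}
    - {"angular": [0,0,0],"travel": [0.957,1,0],"jaw": 0.7}
    - {"angular": [0,0,0],"travel": [0.957,1,0],"jaw": 0.7}
    - {"angular": [0,0,0],"travel": [0.957,1,0],"jaw": 0.7}
    - {"angular": [0,0,0],"travel": [0.957,1,0],"jaw": 0.7}
    - {"angular": [0,0,0],"travel": [0.957,1,0],"jaw": 0.7}
    - {"angular": [0,0,0],"travel": [0.957,1,0],"jaw": 0.7}
    - {"angular": [0,0,0],"travel": [0,1,0],"jaw": 0.7}
    - {"angular": [0,0,0],"travel": [0,1,0],"jaw": 0.7}

```text
time: 2.1
tcp_pos: [0.3677, -0.3458, 0.2533]
ee_rot: [[-0.03, 1.0, -0.0], [1.0, 0.03, 0.0], [0.0, -0.0, -1.0]]
wrist_force: [0.0, -0.2, -0.5]
grip_width: 0.06
finger_force: 0.0
```

jog_arm:
  commands:
    - {"angular": [0,0,0],"travel": [0,1,0],"jaw": 0.7}
    - {"angular": [0,0,0],"travel": [0,1,0],"jaw": 0.7}
    - {"angular": [0,0,0],"travel": [0,1,0],"jaw": 0.7}
    - {"angular": [0,0,0],"travel": [0,1,0.5],"jaw": 0.7}
    - {"angular": [0,0,0],"travel": [0,1,0.5],"jaw": 0.7}
    - {"angular": [0,0,0],"travel": [0,1,0.5],"jaw": 0.7}
    - {"angular": [0,0,0],"travel": [0,1,0.5],"jaw": 0.7}
    - {"angular": [0,0,0],"travel": [0,0,0],"jaw": 0.7}
    - {"angular": [0,0,0],"travel": [0,0,0],"jaw": 0.7}

```text
time: 2.85
tcp_pos: [0.5069, -0.3422, 0.2119]
ee_rot: [[-0.03, 1.0, -0.002], [1.0, 0.03, 0.001], [0.001, -0.002, -1.0]]
wrist_force: [-0.9, 0.6, -0.0]
grip_width: 0.0599
finger_force: 0.0
```

jog_arm:
  commands:
    - {"angular": [0,0,0],"travel": [0,0,0.7],"jaw": 0.7}
    - {"angular": [0,0,0],"travel": [0,0,0.7],"jaw": 0.7}
    - {"angular": [0,0,0],"travel": [0,0,0.7],"jaw": 0.7}
    - {"angular": [0,0,0],"travel": [0,0,0.7],"jaw": 0.7}
    - {"angular": [0,0,0],"travel": [0,0,0.5],"jaw": 0.7}
    - {"angular": [0,0,0],"travel": [0,0,0.4],"jaw": 0.6}
    - {"angular": [0,0,0],"travel": [0,0,0],"jaw": 0.45}
    - {"angular": [0,0,0],"travel": [0,0,0],"jaw": 0.35}
    - {"angular": [0,0,0],"travel": [0,0,0],"jaw": 0.3}
  squeeze: 50

```text
time: 3.6
tcp_pos: [0.5072, -0.3433, 0.1403]
ee_rot: [[-0.031, 1.0, 0.001], [1.0, 0.031, -0.001], [-0.001, 0.001, -1.0]]
wrist_force: [-0.2, 0.3, 1.0]
grip_width: 0.0257
finger_force: 0.0
```

jog_arm:
  commands:
    - {"angular": [0,0,0],"travel": [0,0,0],"jaw": 0.25}
    - {"angular": [0,0,0],"travel": [0,0,0],"jaw": 0.15}
    - {"angular": [0,0,0],"travel": [0,0,0],"jaw": 0.05}
    - {"angular": [0,0,0],"travel": [0,0,0],"jaw": 0}
    - {"angular": [0,0,0],"travel": [0,0,0],"jaw": 0}
  squeeze: 50

```text
time: 4.02
tcp_pos: [0.5073, -0.3435, 0.1405]
ee_rot: [[-0.031, 1.0, 0.001], [1.0, 0.031, -0.002], [-0.002, 0.001, -1.0]]
wrist_force: [-1.1, -0.2, 6.5]
grip_width: 0.0189
finger_force: 50.0
```

jog_arm:
  commands:
    - {"angular": [0,0,0],"travel": [0,0,-0.2],"jaw": 0}
    - {"angular": [0,0,0],"travel": [0,0,-0.4],"jaw": 0}
    - {"angular": [0,0,0],"travel": [0,0,-0.4],"jaw": 0}
    - {"angular": [0,0,0],"travel": [0,0,-0.5],"jaw": 0}
    - {"angular": [0,0,0],"travel": [0,0,-0.5],"jaw": 0}
    - {"angular": [0,0,0],"travel": [0,0,-1],"jaw": 0}
    - {"angular": [0,0,0],"travel": [0,0,-1],"jaw": 0}
    - {"angular": [0,0,0],"travel": [0,0,-1],"jaw": 0}
    - {"angular": [0,0,0],"travel": [0,0,-1],"jaw": 0}
    - {"angular": [0,0,0],"travel": [0,0,-1],"jaw": 0}
    - {"angular": [0,0,0],"travel": [0,0,-1],"jaw": 0}

```text
time: 4.93
tcp_pos: [0.5069, -0.3428, 0.3014]
ee_rot: [[-0.032, 1.0, 0.001], [1.0, 0.032, -0.001], [-0.001, 0.001, -1.0]]
wrist_force: [0.7, -0.3, -1.5]
grip_width: 0.019
finger_force: 49.1
```

jog_arm:
  commands:
    - {"angular": [0,0,0],"travel": [0.5,0.15,0],"jaw": 0}
    - {"angular": [0,0,0],"travel": [1,0.15,0],"jaw": 0}
    - {"angular": [0,0,0],"travel": [1,0.15,0],"jaw": 0}
    - {"angular": [0,0,0],"travel": [1,0.15,0],"jaw": 0}
    - {"angular": [0,0,0],"travel": [1,0.15,0],"jaw": 0}
    - {"angular": [0,0,0],"travel": [1,0.15,0],"jaw": 0}
    - {"angular": [0,0,0],"travel": [1,0.15,0],"jaw": 0}
    - {"angular": [0,0,0],"travel": [1,0.15,0],"jaw": 0}
    - {"angular": [0,0,0],"travel": [1,0.15,0],"jaw": 0}
    - {"angular": [0,0,0],"travel": [1,0.15,0],"jaw": 0}
    - {"angular": [0,0,0],"travel": [1,0.15,0],"jaw": 0}
    - {"angular": [0,0,0],"travel": [1,0.15,0],"jaw": 0}

```text
time: 5.93
tcp_pos: [0.5352, -0.11, 0.2988]
ee_rot: [[-0.032, 0.999, -0.0], [0.999, 0.032, 0.0], [0.001, -0.0, -1.0]]
wrist_force: [0.5, 0.6, -0.2]
grip_width: 0.0193
finger_force: 49.1
```

jog_arm:
  commands:
    - {"angular": [0,0,0],"travel": [1,0.15,0],"jaw": 0}
    - {"angular": [0,0,0],"travel": [1,0.15,0],"jaw": 0}
    - {"angular": [0,0,0],"travel": [1,0.15,0],"jaw": 0}
    - {"angular": [0,0,0],"travel": [1,0.15,0],"jaw": 0}
    - {"angular": [0,0,0],"travel": [1,0.15,0],"jaw": 0}
    - {"angular": [0,0,0],"travel": [1,0.15,0],"jaw": 0}
    - {"angular": [-0.025,0,0],"travel": [1,0.15,0],"jaw": 0}
    - {"angular": [-0.025,0,0],"travel": [1,0.15,0],"jaw": 0}
    - {"angular": [-0.025,0,0],"travel": [1,0.15,0],"jaw": 0}
    - {"angular": [-0.025,0,0],"travel": [1,0,0],"jaw": 0}
    - {"angular": [-0.025,0,0],"travel": [1,0,0],"jaw": 0}
    - {"angular": [-0.025,0,0],"travel": [1,0,0],"jaw": 0}

```text
time: 6.93
tcp_pos: [0.5539, 0.1304, 0.2998]
ee_rot: [[-0.032, 0.889, 0.457], [0.999, 0.028, 0.016], [0.001, 0.457, -0.889]]
wrist_force: [0.3, 0.4, -2.2]
grip_width: 0.0194
finger_force: 49.4
```

jog_arm:
  commands:
    - {"angular": [0,0,0],"travel": [0.05,-0.1,0.6],"jaw": 0}
    - {"angular": [0,0,0],"travel": [0,-0.1,0.7],"jaw": 0}
    - {"angular": [0,0,0],"travel": [0,-0.1,0.7],"jaw": 0}
    - {"angular": [0,0,0],"travel": [0,-0.08,0.7],"jaw": 0}
    - {"angular": [0,0,0],"travel": [0,0,0.6],"jaw": 0}
    - {"angular": [0,0,0],"travel": [0,0,0.4],"jaw": 0}
    - {"angular": [0,0,0],"travel": [0,0,0],"jaw": 0}
    - {"angular": [0,0,0],"travel": [0,0,0],"jaw": 0}

```text
time: 7.6
tcp_pos: [0.581, 0.1309, 0.2299]
ee_rot: [[-0.032, 0.891, 0.452], [0.999, 0.028, 0.014], [-0.0, 0.453, -0.892]]
wrist_force: [-0.0, -0.6, -1.7]
grip_width: 0.0191
finger_force: 49.5
```

Run:
```python
from look import *
print(np.round(bot.get_state()['tcp_pos'],4),np.round(bot.get_state()['ee_rot'],3))
p,d=grab('scene','scene1'); q,e=grab('top','top1')
a=cv2.resize(p[120:260,270:410],None,fx=2.8,fy=2.8,interpolation=3)
b=cv2.resize(q[100:240,150:290],None,fx=2.8,fy=2.8,interpolation=3)
cv2.imwrite('pics/c1.png',np.hstack([a,b])[:,:,::-1])
```

```text
[0.581  0.1309 0.2299] [[-0.032  0.891  0.452]
 [ 0.999  0.028  0.014]
 [-0.     0.453 -0.892]]
```

View pics/c1.png

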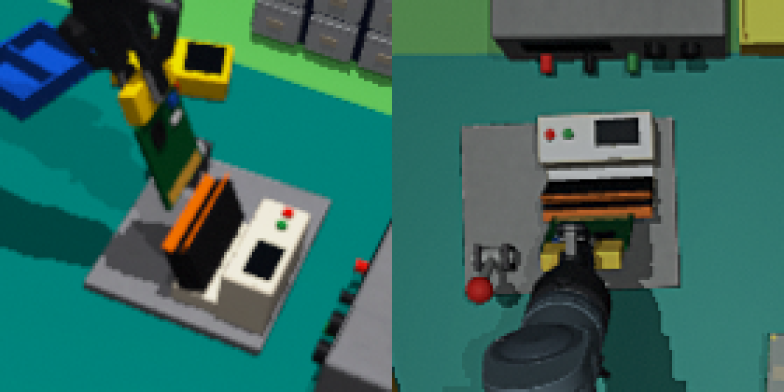

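The scene crop shows the blade with its bottom edge at roughly (170,205) in the crop, on the robot side of the orange lips at (165–230, 180–250). The top crop shows the board at (545–630, 220–245), parallel to the lips at (545–655, 180–215), with the red ball at (479,291).

```bash
cat > slotm.py <<'E'
from meas import *
yaw=np.radians(2.05); O=np.array([.6781,.1355,.040]); s,c=np.sin(np.radians(27)),np.cos(np.radians(27))
dx=np.array([np.cos(yaw),np.sin(yaw),0]); Y=np.array([-np.sin(yaw),np.cos(yaw),0]); up=np.array([0,0,1.])
Z=-s*dx+c*up; X=c*dx+s*up; RS=np.c_[X,Y,Z]
def toS(P): return (P-O)@RS*1000
E
python3 - <<'E'
from slotm import *
st=bot.get_state(); print('tcp in slot',toS(st['tcp_pos']).round(1)); print((RS.T@st['ee_rot']).round(3))
for n,f in(('scene','scene0'),('top','top0'),('scene','scene1'),('top','top1')):
    g=np.load(f'pics/{f}.npz');P,C,uv=cloud(n,g['p'],g['d']); S=toS(P)
    near=(abs(S[:,1])<75)&(abs(S[:,0])<30)
    hsv=cv2.cvtColor(C[None],cv2.COLOR_RGB2HSV)[0].astype(int)
    o=near&(hsv[:,0]>5)&(hsv[:,0]<20)&(hsv[:,1]>150)&(hsv[:,2]>80)&(S[:,2]>40)&(S[:,2]<60)
    print(f,'orange n',o.sum(),'x pct',np.percentile(S[o,0],[2,25,50,75,98]).round(1),'y',np.percentile(S[o,1],[1,50,99]).round(1),'z',np.percentile(S[o,2],[5,50,95]).round(1))
    print('  hist x',np.histogram(S[o,0],np.arange(-20,21,2.5))[0])
    if f[-1]=='1':
        b=near&(S[:,2]>65)&(S[:,2]<190)&(abs(S[:,0])<15)&(hsv[:,0]>40)&(hsv[:,0]<85)&(hsv[:,1]>80)
        A=S[b]; print('  board n',b.sum(),'x',np.percentile(A[:,0],[5,50,95]).round(1),'y',np.percentile(A[:,1],[1,50,99]).round(1),'z',np.percentile(A[:,2],[1,50,99]).round(1))
        w=A[abs(A[:,0]-np.median(A[:,0]))<4]; k=np.linalg.lstsq(np.c_[np.ones(len(w)),w[:,1:]],w[:,0],rcond=None)[0]; print('  plane x=',k.round(4), 'x at z=80:',k[0]+80*k[2])
E
```

```text
tcp in slot [  1.   -1.1 214.2]
[[ 0.004  1.     0.001]
 [ 1.    -0.004 -0.002]
 [-0.002  0.001 -1.   ]]
scene0 orange n 164 x pct [-14.2 -10.5  -7.7  -3.9  15.5] y [-61.3  -2.3  58.8] z [41.9 47.  50.9]
  hist x [ 0  0 14 34 38 35  3  0  2  2  3  2  5 19  7  0]
top0 orange n 238 x pct [-14.5  -9.8  -6.   10.2  15.3] y [-57.8   0.8  60.3] z [42.4 48.9 54.8]
  hist x [ 0  2 20 36 38 38 16  0  0  0 10 18 20 33  7  0]
scene1 orange n 162 x pct [-13.9 -10.6  -7.8  -3.8  15.5] y [-60.8  -5.1  57.9] z [42.1 47.3 50.8]
  hist x [ 0  2 15 38 30 30  8  0  1  3  3  2  4 21  4  1]
  board n 404 x [-1.4  1.6  4.4] y [-47.5 -13.2  43. ] z [ 87.4 133.7 181.4]
  plane x= [0.4614 0.0101 0.0087] x at z=80: 1.1589617622144524
top1 orange n 194 x pct [-12.3  -8.2  -3.8  11.7  15. ] y [-58.2  -3.2  60.4] z [41.9 48.3 55.2]
  hist x [ 0  0  4 14 39 32 15  0  0  0  8 19 21 39  3  0]
  board n 124 x [0.8 2.4 4.6] y [-42.8 -19.8  46. ] z [ 94.8 127.7 184.5]
  plane x= [1.0751 0.0048 0.0114] x at z=80: 1.987877248015482
```

jog_arm:
  commands:
    - {"angular": [0,0,0],"travel": [0,0,0.4],"jaw": 0}
    - {"angular": [0,0,0],"travel": [0,0,0.4],"jaw": 0}
    - {"angular": [0,0,0],"travel": [0,0,0.4],"jaw": 0}
    - {"angular": [0,0,0],"travel": [0,0,0.4],"jaw": 0}
    - {"angular": [0,0,0],"travel": [0,0,0.2],"jaw": 0}
    - {"angular": [0,0,0],"travel": [0,0,0.2],"jaw": 0}
    - {"angular": [0,0,0],"travel": [0,0,0.15],"jaw": 0}
    - {"angular": [0,0,0],"travel": [0,0,0.1],"jaw": 0}
    - {"angular": [0,0,0],"travel": [0,0,0],"jaw": 0}

```text
time: 8.45
tcp_pos: [0.6022, 0.1313, 0.1901]
ee_rot: [[-0.031, 0.891, 0.453], [1.0, 0.028, 0.014], [-0.0, 0.454, -0.891]]
wrist_force: [-0.3, 0.7, -1.3]
grip_width: 0.0194
finger_force: 49.6
```

```bash
cat > st.py <<'E'
from slotm import *
def rep():
    st=bot.get_state(); print(round(st['time'],2),'tcp',toS(st['tcp_pos']).round(1),'F slot',(RS.T@st['wrist_force']).round(1),'T',(RS.T@st['wrist_torque']).round(2),'grip',round(st['grip_width'],4),round(st['finger_force'],1)); return st
E
python3 -c "
from st import *
rep()"
```

```text
8.45 tcp [  0.4  -1.4 168.2] F slot [-0.8  0.7 -1. ] T [-0.01  0.5   0.01] grip 0.0194 49.6
```

jog_arm:
  commands:
    - {"angular": [0,0,0],"travel": [0,0,0.15],"jaw": 0}
    - {"angular": [0,0,0],"travel": [0,0,0.15],"jaw": 0}
    - {"angular": [0,0,0],"travel": [0,0,0.15],"jaw": 0}
    - {"angular": [0,0,0],"travel": [0,0,0.15],"jaw": 0}
    - {"angular": [0,0,0],"travel": [0,0,0.15],"jaw": 0}
    - {"angular": [0,0,0],"travel": [0,0,0.15],"jaw": 0}
    - {"angular": [0,0,0],"travel": [0,0,0.15],"jaw": 0}
    - {"angular": [0,0,0],"travel": [0,0,0.15],"jaw": 0}
    - {"angular": [0,0,0],"travel": [0,0,0.1],"jaw": 0}
    - {"angular": [0,0,0],"travel": [0,0,0],"jaw": 0}

```text
time: 9.28
tcp_pos: [0.6138, 0.1317, 0.1667]
ee_rot: [[-0.031, 0.891, 0.453], [1.0, 0.028, 0.014], [-0.0, 0.453, -0.891]]
wrist_force: [0.1, 0.3, -0.6]
grip_width: 0.0197
finger_force: 49.6
```

```bash
python3 -c "
from st import *
rep()"
```

```text
9.28 tcp [  0.2  -1.5 142.1] F slot [-0.2  0.3 -0.6] T [ 0.    0.53 -0.02] grip 0.0197 49.6
```

Bottom edge is about 13.6 mm above the floor; the lateral force is negligible. I continue slowly.

jog_arm:
  commands:
    - {"angular": [0,0,0],"travel": [0,0,0.1],"jaw": 0}
    - {"angular": [0,0,0],"travel": [0,0,0.1],"jaw": 0}
    - {"angular": [0,0,0],"travel": [0,0,0.1],"jaw": 0}
    - {"angular": [0,0,0],"travel": [0,0,0.1],"jaw": 0}
    - {"angular": [0,0,0],"travel": [0,0,0.1],"jaw": 0}
    - {"angular": [0,0,0],"travel": [0,0,0.05],"jaw": 0}
    - {"angular": [0,0,0],"travel": [0,0,0.05],"jaw": 0}
    - {"angular": [0,0,0],"travel": [0,0,0],"jaw": 0}

```text
time: 9.95
tcp_pos: [0.6194, 0.1319, 0.1564]
ee_rot: [[-0.032, 0.891, 0.454], [1.0, 0.028, 0.014], [-0.0, 0.454, -0.891]]
wrist_force: [1.2, -0.5, -1.2]
grip_width: 0.0193
finger_force: 49.6
```

```bash
python3 -c "
from st import *
rep()"
```

```text
9.95 tcp [  0.5  -1.5 130.4] F slot [ 0.5 -0.5 -1.7] T [0.01 0.52 0.  ] grip 0.0193 49.6
```

jog_arm:
  commands:
    - {"angular": [0,0,0],"travel": [0,0,0.05],"jaw": 0}
    - {"angular": [0,0,0],"travel": [0,0,0.05],"jaw": 0}
    - {"angular": [0,0,0],"travel": [0,0,0.05],"jaw": 0}
    - {"angular": [0,0,0],"travel": [0,0,0],"jaw": 0}

```text
time: 10.28
tcp_pos: [0.6206, 0.1319, 0.155]
ee_rot: [[-0.031, 0.89, 0.454], [1.0, 0.028, 0.014], [-0.0, 0.455, -0.891]]
wrist_force: [-5.9, -0.7, 7.8]
grip_width: 0.0194
finger_force: 51.1
```

```bash
python3 -c "
from st import *
rep()"
```

```text
10.28 tcp [  0.9  -1.5 128.5] F slot [-1.7 -0.4  9.6] T [-0.11  1.17 -0.  ] grip 0.0194 51.1
```

jog_arm:
  commands:
    - {"angular": [0,0,0],"travel": [0,0,0.05],"jaw": 0}
    - {"angular": [0,0,0],"travel": [0,0,0],"jaw": 0}

```text
time: 10.45
tcp_pos: [0.6208, 0.1319, 0.155]
ee_rot: [[-0.032, 0.89, 0.455], [1.0, 0.028, 0.014], [-0.0, 0.455, -0.891]]
wrist_force: [-12.8, -1.6, 14.3]
grip_width: 0.0196
finger_force: 52.6
```

```bash
python3 -c "
from st import *
rep()"
```

```text
10.45 tcp [  1.1  -1.5 128.5] F slot [-4.9 -1.2 18.5] T [-0.2   1.77 -0.  ] grip 0.0196 52.6
```

jog_arm:
  commands:
    - {"angular": [0,0,0],"travel": [0,0,-0.07],"jaw": 0}
    - {"angular": [0,0,0],"travel": [0,0,0],"jaw": 0.3}
    - {"angular": [0,0,0],"travel": [0,0,0],"jaw": 0.4}
    - {"angular": [0,0,0],"travel": [0,0,0],"jaw": 0.5}
    - {"angular": [0,0,0],"travel": [0,0,0],"jaw": 0.6}
    - {"angular": [0,0,0],"travel": [0,0,0],"jaw": 0.6}
    - {"angular": [0,0,0],"travel": [0,0,-0.3],"jaw": 0.6}
    - {"angular": [0,0,0],"travel": [0,0,-0.6],"jaw": 0.6}
    - {"angular": [0,0,0],"travel": [0,0,-1],"jaw": 0.6}
    - {"angular": [0,0,0],"travel": [0,0,-1],"jaw": 0.6}
    - {"angular": [0,0,0],"travel": [0,0,-1],"jaw": 0.6}
    - {"angular": [0,0,0],"travel": [0,0,-1],"jaw": 0.6}

```text
time: 11.45
tcp_pos: [0.5755, 0.1305, 0.2428]
ee_rot: [[-0.032, 0.891, 0.454], [1.0, 0.028, 0.014], [-0.0, 0.454, -0.891]]
wrist_force: [-0.6, -0.2, 0.1]
grip_width: 0.0509
finger_force: 0.0
```

Run:
```python
from st import *
rep()
for n in('scene','top'):
    p,d=grab(n,n+'2');P,C,uv=cloud(n,p,d);S=toS(P)
    hsv=cv2.cvtColor(C[None],cv2.COLOR_RGB2HSV)[0].astype(int)
    y=(hsv[:,0]>20)&(hsv[:,0]<35)&(hsv[:,1]>130)&(hsv[:,2]>80)&(abs(S[:,0])<25)&(abs(S[:,1])<60)&(S[:,2]>95)&(S[:,2]<150)
    A=S[y]; print(n,'grip',y.sum(),*[np.percentile(A[:,i],[2,50,98]).round(1) for i in range(3)])
    if n=='scene': a=cv2.resize(p[120:260,270:410],None,fx=2.8,fy=2.8,interpolation=3)
    else: b=cv2.resize(p[100:240,150:290],None,fx=2.8,fy=2.8,interpolation=3)
    r=mask(p,'red'); r[:, :]&=True; D=(d>0)&r; v,u=np.nonzero(D); Q=pts(n,np.c_[u,v],d[v,u]); k=(np.linalg.norm(Q-[.56,.255,.12],axis=1)<.06)
    print(n,'ball surf',np.median(Q[k],0).round(4),k.sum(),'range', (Q[k].min(0)).round(3),Q[k].max(0).round(3),'uv',u[k].mean(),v[k].mean())
cv2.imwrite('pics/c2.png',np.hstack([a,b])[:,:,::-1])
```

```text
11.45 tcp [  0.5  -1.3 227.3] F slot [-0.5 -0.2  0.3] T [ 0.02  0.33 -0.01] grip 0.0509 0.0
scene grip 294 [-14.7   1.4   5.3] [-42.3 -11.2  35. ] [101.3 123.9 134.4]
scene ball surf [0.5639 0.2455 0.1264] 42 range [0.549 0.239 0.116] [0.575 0.254 0.133] uv 328.45238095238096 152.35714285714286
top grip 140 [-15.5  -1.3   4.4] [-37.2 -18.2  35.9] [102.3 131.  139.1]
top ball surf [0.56   0.255  0.1336] 68 range [0.548 0.243 0.123] [0.573 0.268 0.143] uv 180.85294117647058 203.01470588235293
```

View pics/c2.png

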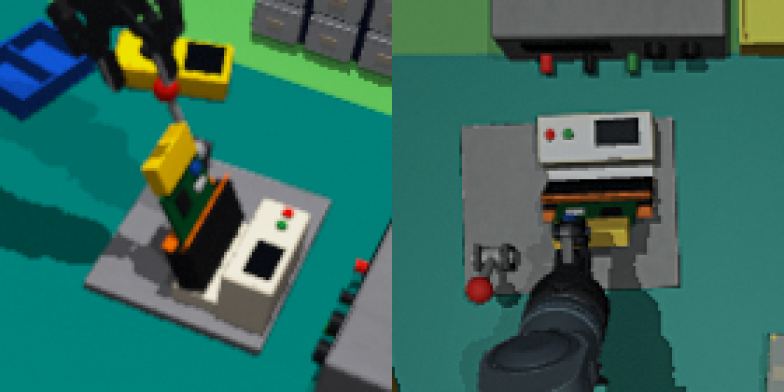

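The crops show the blade seated in the slot, with the yellow grip at (165,155) in the scene crop. The measured grip spans slot z of about 101–136 mm, so it is home. The ball is at (167,88) in the scene crop and (479,291) in the top crop, and has not moved.

jog_arm:
  commands:
    - {"angular": [0.025,0,0],"travel": [1,0,-0.3],"jaw": 0.6}
    - {"angular": [0.025,0,0],"travel": [1,0,0],"jaw": 0.5}
    - {"angular": [0.025,0,0],"travel": [1,0,0],"jaw": 0.3}
    - {"angular": [0.025,0,0],"travel": [1,0,0],"jaw": 0.1}
    - {"angular": [0.025,0,0],"travel": [1,0,0],"jaw": 0}
    - {"angular": [0.025,0,0],"travel": [1,0,0],"jaw": 0}
    - {"angular": [0,0,0],"travel": [0.27,-1,0],"jaw": 0}
    - {"angular": [0,0,0],"travel": [0,-1,0],"jaw": 0}
    - {"angular": [0,0,0],"travel": [0,-1,0],"jaw": 0}
    - {"angular": [0,0,0],"travel": [0,0,0.5],"jaw": 0}
    - {"angular": [0,0,0],"travel": [0,0,0.5],"jaw": 0}
    - {"angular": [0,0,0],"travel": [0,0,0],"jaw": 0}

```text
time: 12.55
tcp_pos: [0.5087, 0.2534, 0.224]
ee_rot: [[-0.031, 0.999, -0.003], [1.0, 0.031, -0.002], [-0.001, -0.003, -1.0]]
wrist_force: [-0.8, -0.4, -0.6]
grip_width: -0.0002
finger_force: 0.0
```

jog_arm:
  commands:
    - {"angular": [0,0,0],"travel": [0.1,0,0.8],"jaw": 0}
    - {"angular": [0,0,0],"travel": [0,0,0.8],"jaw": 0}
    - {"angular": [0,0,0],"travel": [0,0,0.8],"jaw": 0}
    - {"angular": [0,0,0],"travel": [0,0,0.8],"jaw": 0}
    - {"angular": [0,0,0],"travel": [0,0,0.8],"jaw": 0}
    - {"angular": [0,0,0],"travel": [0,0,0.7],"jaw": 0}
    - {"angular": [0,0,0],"travel": [0,0.4,0],"jaw": 0}
    - {"angular": [0,0,0],"travel": [0,0.4,0],"jaw": 0}
    - {"angular": [0,0,0],"travel": [0,0,0],"jaw": 0}

```text
time: 13.3
tcp_pos: [0.5284, 0.2565, 0.1337]
ee_rot: [[-0.03, 1.0, 0.003], [1.0, 0.03, 0.001], [0.0, 0.003, -1.0]]
wrist_force: [0.4, -0.7, 0.4]
grip_width: -0.0004
finger_force: 0.0
```

jog_arm:
  commands:
    - {"angular": [0,0,0],"travel": [0,0.3,0.2],"jaw": 0}
    - {"angular": [0,0,0],"travel": [0,0.35,0],"jaw": 0}
    - {"angular": [0,0,0],"travel": [0,0.35,0],"jaw": 0}
    - {"angular": [0,0,0],"travel": [0,0.35,0],"jaw": 0}
    - {"angular": [0,0,0],"travel": [0,0.35,0],"jaw": 0}
    - {"angular": [0,0,0],"travel": [0,0.35,0],"jaw": 0}
    - {"angular": [0,0,0],"travel": [0,0.35,0],"jaw": 0}
    - {"angular": [0,0,0],"travel": [0,0.35,0],"jaw": 0}
    - {"angular": [0,0,0],"travel": [0,0.35,0],"jaw": 0}
    - {"angular": [0,0,0],"travel": [0,0.35,0],"jaw": 0}
    - {"angular": [0,0,0],"travel": [0,0.35,0],"jaw": 0}
    - {"angular": [0,0,0],"travel": [0,0,0],"jaw": 0}

```text
time: 14.3
tcp_pos: [0.6028, 0.2587, 0.1285]
ee_rot: [[-0.031, 1.0, 0.001], [1.0, 0.031, -0.0], [-0.0, 0.001, -1.0]]
wrist_force: [0.4, -0.1, 0.1]
grip_width: 0.0001
finger_force: 0.0
```

jog_arm:
  commands:
    - {"angular": [0,0,0],"travel": [0,0.2,0],"jaw": 0}
    - {"angular": [0,0,0],"travel": [0,0.2,0],"jaw": 0}
    - {"angular": [0,0,0],"travel": [0,0.2,0],"jaw": 0}

```text
time: 14.55
tcp_pos: [0.613, 0.2591, 0.1285]
ee_rot: [[-0.032, 0.999, -0.001], [0.999, 0.032, -0.001], [-0.0, -0.001, -1.0]]
wrist_force: [-2.0, -0.5, -2.3]
grip_width: 0.0001
finger_force: 0.9
```

Run:
```python
from st import *
print(bot.get_state()['tcp_pos'],bot.get_state()['wrist_force'].round(1))
p,d=grab('scene','scene3'); q,e=grab('top','top3')
a=cv2.resize(p[100:240,270:410],None,fx=2.8,fy=2.8,interpolation=3)
b=cv2.resize(q[100:240,150:290],None,fx=2.8,fy=2.8,interpolation=3)
cv2.imwrite('pics/c3.png',np.hstack([a,b])[:,:,::-1])
```

```text
[0.61297551 0.25908377 0.12849317] [-2.  -0.5 -2.3]
```

View pics/c3.png

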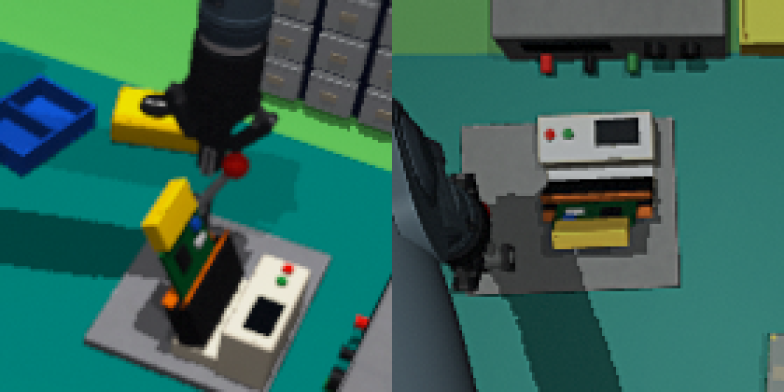

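The scene crop shows the fingers at (210,155) against the ball at (235,163), with the lever already leaning far over. The blade stays seated. I keep pushing until the force rises at the stop.

jog_arm:
  commands:
    - {"angular": [0,0,0],"travel": [0,0.15,0],"jaw": 0}
    - {"angular": [0,0,0],"travel": [0,0.15,0],"jaw": 0}
    - {"angular": [0,0,0],"travel": [0,0.15,0],"jaw": 0}
    - {"angular": [0,0,0],"travel": [0,0,0],"jaw": 0}

```text
time: 14.98
tcp_pos: [0.6228, 0.2594, 0.1289]
ee_rot: [[-0.031, 1.0, 0.0], [1.0, 0.031, -0.0], [-0.0, 0.0, -1.0]]
wrist_force: [-2.0, 0.1, -1.5]
grip_width: -0.0002
finger_force: 0.6
```

jog_arm:
  commands:
    - {"angular": [0,0,0],"travel": [0,0.1,0],"jaw": 0}
    - {"angular": [0,0,0],"travel": [0,0.1,0],"jaw": 0}
    - {"angular": [0,0,0],"travel": [0,0.1,0],"jaw": 0}

```text
time: 15.23
tcp_pos: [0.6264, 0.2596, 0.1286]
ee_rot: [[-0.032, 0.999, -0.004], [0.999, 0.032, -0.0], [-0.0, -0.004, -1.0]]
wrist_force: [-11.5, -0.8, 3.1]
grip_width: 0.0001
finger_force: 5.4
```

jog_arm:
  commands:
    - {"angular": [0,0,0],"travel": [0,0.05,0],"jaw": 0}
    - {"angular": [0,0,0],"travel": [0,0,0],"jaw": 0}
    - {"angular": [0,0,0],"travel": [0,0,0],"jaw": 0}

```text
time: 15.48
tcp_pos: [0.6264, 0.2596, 0.1286]
ee_rot: [[-0.032, 0.999, -0.006], [0.999, 0.032, -0.001], [-0.0, -0.006, -1.0]]
wrist_force: [-9.6, -0.7, 3.1]
grip_width: -0.0001
finger_force: 4.8
```

jog_arm:
  commands:
    - {"angular": [0,0,0],"travel": [0,-0.3,0],"jaw": 0}
    - {"angular": [0,0,0],"travel": [0,-0.7,0],"jaw": 0}
    - {"angular": [0,0,0],"travel": [0,-1,0],"jaw": 0}
    - {"angular": [0,0,0],"travel": [0,-1,0],"jaw": 0}
    - {"angular": [0,0,0],"travel": [0,-1,-0.5],"jaw": 0}
    - {"angular": [0,0,0],"travel": [0,-1,-1],"jaw": 0}
    - {"angular": [0,0,0],"travel": [0,-1,-1],"jaw": 0}
    - {"angular": [0,0,0],"travel": [0,-1,-1],"jaw": 0}
    - {"angular": [0,0,0],"travel": [0,-1,-1],"jaw": 0}
    - {"angular": [0,0,0],"travel": [0,0,0],"jaw": 0}
    - {"angular": [0,0,0],"travel": [0,0,0],"jaw": 0}

```text
time: 16.4
tcp_pos: [0.471, 0.2554, 0.2213]
ee_rot: [[-0.032, 0.999, 0.006], [0.999, 0.032, 0.002], [0.002, 0.006, -1.0]]
wrist_force: [0.2, 0.2, -0.7]
grip_width: -0.0003
finger_force: 0.0
```

Run:
```python
from st import *
rep()
piv=O*[1,1,0]+dx*-.070+Y*.125+up*.045
for n in('scene','top'):
    p,d=grab(n,n+'4');P,C,uv=cloud(n,p,d);S=toS(P)
    hsv=cv2.cvtColor(C[None],cv2.COLOR_RGB2HSV)[0].astype(int)
    y=(hsv[:,0]>20)&(hsv[:,0]<35)&(hsv[:,1]>130)&(hsv[:,2]>80)&(abs(S[:,0])<25)&(abs(S[:,1])<60)&(S[:,2]>95)&(S[:,2]<150)
    A=S[y]; print(n,'grip',y.sum(),*[np.percentile(A[:,i],[2,50,98]).round(1) for i in range(3)])
    v,u=np.nonzero((d>0)&mask(p,'red')); Q=pts(n,np.c_[u,v],d[v,u]); k=np.linalg.norm(Q-[.65,.255,.12],axis=1)<.06
    if k.sum():
        B=Q[k]; # sphere centre: fixed r=15mm fit
        from scipy.optimize import least_squares
        c0=least_squares(lambda c:np.linalg.norm(B-c,axis=1)-.015,B.mean(0)-[0,0,.012],loss='soft_l1',f_scale=.003).x
        r=c0-piv; print('ball',c0.round(4),'angle',0.6+np.arctan2(r@dx,r[2]),'r',np.hypot(r@dx,r[2]))
cv2.imwrite('pics/c4.png',np.hstack([cv2.imread('pics/scene4.png')[100:360,130:410],cv2.imread('pics/top4.png')[90:350,100:440]]))
```

```text
16.4 tcp [-98.3 127.2 253.6] F slot [-0.1  0.2 -0.7] T [ 0.01 -0.04  0.03] grip -0.0003 0.0
scene grip 294 [-14.8   1.7   5.3] [-41.5 -10.5  34.5] [101.8 123.4 134.3]
ball [0.6537 0.2584 0.1158] angle 1.2148930628110013 r 0.0866917145046077
top grip 263 [-15.7  -0.4   5.1] [-36.9   1.1  39.2] [105.6 131.8 138.8]
ball [0.6548 0.2616 0.1186] angle 1.2083947167308702 r 0.08969864181780454
```

View pics/c4.png

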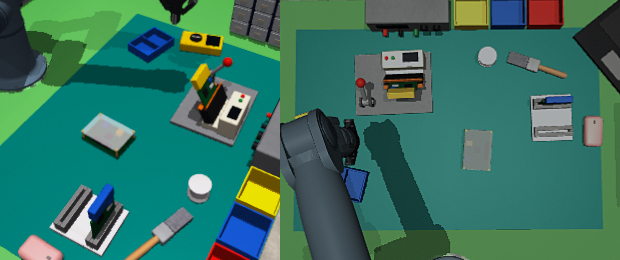

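The picture shows the yellow blade seated in the dock at (205,80), the ball at its far stop at (227,62) with a measured angle of about 1.21 rad, and the blue blade still in the stand at (103,205). The arm is clear of everything.

```bash
python3 -c "
from bench import bot
print(bot.job_done())"
```

```text
the job is handed in; nothing more can be done
None
```

The yellow-grip blade is fully home on the dock's slot floor, the lever is at its far stop (measured about 1.2 rad), the arm is clear, and the job was handed in at about 16.5 s.

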